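# Turn the patty on the hot plate

## Task

Take the wooden spatula from its rest and use it to turn over the frozen patty on the cast-iron hot plate, low above the iron without tossing it, so that it lies flat inside the rim on its other side. Then press it down firmly on the iron with the spatula for about a second, and lay the spatula back in its rest as you found it, blade in the tray and handle in the wire V. The plate is hot: keep the gripper off the plate, its hob and the patty, and leave the canister, bowl and tub where they are.

Things in the scene. Friction and masses are not known exactly. Their poses are not given: they have to be found in the camera images.
- griddle: Black cast-iron hot plate on a white induction hob, one fixed unit, 300 mm (x) by 340 mm (y). Origin: on the counter under its centre, z up; at 0 yaw x points away from the robot. Upright rim all round, 12 mm wide, top 82 mm above the origin, inside 276 mm (x) by 316 mm (y). Cast loop handles stand out 36 mm at the two ends in y, no higher than 80 mm. The hob below is no wider.
- plate_top (a point): Centre of the hot plate's flat cooking face, 70 mm above the griddle's origin, 12 mm below the rim's top; axes as the griddle's.
- patty: Loose frozen patty, hard and rigid, a brown disc 96 mm across, 12 mm thick, 70-120 g, flat faces 84 mm across, edge bevelled (the lowest 2 mm runs from radius 42 to 46). Origin: centre of the face that starts underneath (plain); z towards the face that starts up (scored with a grid), so z points down once turned. Pushed, it slides on the iron (friction 0.45-0.75) until the rim stops it.
- spatula: Loose wooden turner, 85 g. Flat blade 95 mm (x) by 80 mm (y), 4 mm thick, the top tapering over the front 36 mm to a 2 mm front edge. Origin: centre of the blade's underside, x towards the front edge, z up. A straight round handle, 18 mm thick, rises backward at 25 degrees to the blade: its axis runs from (-40, 0, 12.5) to (-221, 0, 97) mm. It lies in the rest, blade flat.
- spatula_grip (a point): Point on the spatula's handle axis at (-144, 0, 61) mm in the spatula's frame, a good place to grip; axes as the spatula's.
- spatula_tip (a point): Middle of the blade's front edge, on the underside, 47.5 mm ahead of the spatula's origin; axes as the spatula's.
- rest: Fixed steel spatula rest. Origin: on the counter under its tray's centre; x points from handle to blade. Tray inside 129 mm (x) by 114 mm (y), floor 4 mm up, lip 5 mm higher, 4 mm wide. At x = -199 mm a 6 mm wire forms a V for the handle: bottom 73 mm up, 45 degree arms up to 103 mm at y = +/-30. The spatula starts with its origin at (0, 0, 4) mm here, axes parallel, handle bearing in the V.
- canister: Bystander: loose steel flip-top canister, 88 mm across, 123 mm tall, origin under its centre.
- bowl: Bystander: loose yellow melamine bowl with shallots, 132 mm across, 56 mm tall, origin under its centre.
- tub: Bystander: loose clear plastic tub sealed with a lid, 158 x 113 x 78 mm, origin under its centre.

How it is judged (in metres and radians):
On the way, in this order (a step that is already met when the one before it is completed fails the run):
1. the patty lies turned over, flat on the iron inside the rim, and the spatula is off it (angle between patty's own z axis and vertical above 3.04 rad and x of patty in the frame of griddle between -0.1 and 0.1 m and y of patty in the frame of griddle between -0.12 and 0.12 m and z of patty in the frame of griddle between 0.076 and 0.088 m and contact force between spatula and patty below 0.2 N and linear speed of patty below 0.02 m/s), for 0.2 s.
2. the spatula presses the turned patty down on the iron (3 N or more for half a second) (angle between patty's own z axis and vertical above 3.04 rad and x of patty in the frame of griddle between -0.1 and 0.1 m and y of patty in the frame of griddle between -0.12 and 0.12 m and z of patty in the frame of griddle between 0.076 and 0.088 m and contact force between spatula and patty above 3 N and contact force between patty and griddle above 3 N), for 0.5 s.
At the end, for the whole second after the job is handed in: The patty lies still and flat (within 0.1 rad) inside the griddle's rim with its starting underside up; the spatula lies still in its rest, within 25 mm of where it lay, blade on the tray floor (within 8 mm, tilt under 0.1 rad), pointing as before within 0.15 rad (angle between patty's own z axis and vertical above 3.04 rad and x of patty in the frame of griddle between -0.1 and 0.1 m and y of patty in the frame of griddle between -0.12 and 0.12 m and z of patty in the frame of griddle between 0.076 and 0.088 m and linear speed of each of patty, spatula below 0.02 m/s and x of spatula in the frame of rest between -0.025 and 0.025 m and y of spatula in the frame of rest between -0.025 and 0.025 m and z of spatula in the frame of rest between -0.002 and 0.012 m and angle between the x axis of spatula and the x axis of rest, either way round below 0.15 rad and angle between spatula's own z axis and vertical below 0.1 rad); the robot touches nothing.
It fails at once if the gripper or arm touches the patty (contact force between any of the fingers, the arm and patty above 0.3 N).
It fails at once if the gripper or arm touches the hot plate or its hob (contact force between any of the fingers, the arm and griddle above 1 N).
It fails at once if the patty leaves the plate (height (world z) of patty below 0.055 m).
It fails at once if the patty is tossed or lifted more than 15 cm above the iron (height (world z) of patty above 0.22 m).
It fails at once if a bystander (canister, bowl or tub) is moved more than 30 mm (distance of any of canister, bowl, tub from where it was at the start of the episode above 0.03 m).
It also fails if it takes over 72 s, if anything falls off the work surface, if the arm or the gripper's body presses on something with over 40 N, if the wrist force passes 120 N, or if a joint passes its speed limit or range.

## Robot

A 6-joint arm with a two-finger parallel gripper is mounted at the origin on the work surface. World frame = base frame: x ahead of the robot, y to its left, z up, the work surface at z = 0. Lengths are in m, angles in degrees, forces in N, time in s.
With the tool pointing down it reaches from about 0.25 to 0.725 m from the base axis. Payload 9.7 kg.
Tool frame: the origin (TCP) lies at the very end of the fingers, on their centre line; the grasp point (between the pads) lies bot.grip_depth behind it (bot.grip_depth is the distance from the TCP to the grasp point, in m); z points along the fingers, y is the line along which they close (so a half turn about z gives the same grasp; the last joint's range is limited). The gripper opens to 85 mm and grips with 20 to 120 N. Pads are 22 mm wide; open, the fingers measure 114 mm over their backs; the gripper's body (76 mm by 85 mm) begins 54 mm behind the grasp point. The pads swing forward as they close: fully open they stand 13 mm farther back than shut.
Start: joints at [-72.193, 4.979, 10.078, 95.1, 0, 90], TCP at [0.168, -0.524, 0.231] pointing down, gripper open.
Joint ranges: [-179.16, 179.16], [-48.56, 103.87], [-65.8, 70.77], [-126.05, 130.52], [-82.76, 87.17], [-180, 180]. Speed limits (degrees/s): [127.2, 127.2, 147.25, 180, 180, 180].

## Interface

Orientations are given as a 3x3 rotation matrix whose columns are the frame's x, y, z axes.
In Python, from station import bot gives the robot as it stands.
- The arm moves only by the shell command python3 shift.py 'ROWS' [OPENING] [FORCE]. ROWS is rows parted by semicolons, their numbers by spaces, 1 to 5 of them, each of 4 numbers: dx, dy, dz in m, then a turn about the tool's z in degrees; each row shifts and turns the commanded pose from where the row before left it, along the tool's axes as they then stand; what a row does not reach is not made up. A row lasts 1/8 s, in which the tool goes at most 0.0625 m and 10.7 degrees, less where a joint would pass 70% of its speed; a pose out of reach is approached as far as the arm can. OPENING is the opening from 0.0 (shut) to 1.0 (fully open), set as the command begins (- or left out keeps the last). The fingers move at their own pace and stop on an object; FORCE is the grip in N (left out, the last holds). Time passes only in rows, so rows that do not move let the fingers close. It prints the time, the measured TCP pose, the force, the opening and the grip force at its end.
- bot.observe(): the state, without advancing time (a new reading comes with each control period).
- bot.capture(name): name is "scene" or "side" or "wrist"; returns a dict with "image" (400x640x3 uint8, red, green, blue), "vertical_fov" (degrees; the focal length in pixels is half the picture's height over the tangent of half this angle, whatever the lens; pixels are square), "cx", "cy" (the principal point, pixels), "extrinsics" (4x4, takes a point from camera to world coordinates); the wrist camera has in their place "T_tool_cam" (4x4, takes a point from camera to tool coordinates, whose origin is the TCP and whose axes are the flange's). Camera axes: x right, y down, z forward; pixel columns grow to the right and rows downward; lengths in m; the calibration is good to about 2 mm. A picture is of the moment at which its call begins: read the wrist's pose just before it. There is no depth.
- bot.job_done(): hands the job in; it is judged then, once.
The state is a dict: "clock": time; "joint_pos": joint angles; "qd": joint speeds; "effort": joint torques, N m; "tool_pos": TCP position; "ee_rot": TCP orientation; "ft_force": force on the tool from outside, world axes, zero at the start; "ft_torque": the same for the moment, N m; "width": opening from 0.0 (shut) to 1.0 (fully open); "grip_force": force on a finger pad.
Only numpy, scipy, OpenCV 4.12 (cv2) and the standard library are available. Lean on these libraries where they do the work, as an engineer would, in place of code of your own. Each camera call takes 0.05 s, during which the arm holds its last target. There are 200 camera calls.

## Working session

There is one attempt and no reset: what is moved stays moved. The work goes in short steps, Python scripts to look and compute and a shell command to move; the robot and the scene stay as the last step left them, time stands still between calls to the robot, and variables do not carry over. Pictures are saved under pics/ and viewed, at most 10 in all, crops included, and the job is handed in when it is done.

```bash
mkdir -p pics; ls
cat > h.py <<'E'
import numpy as np, cv2
from station import bot
def cap(n,f=None):
    c=bot.capture(n)
    if f: cv2.imwrite('pics/'+f,c['image'][:,:,::-1])
    return c
def T(c):
    if 'extrinsics' in c: return np.array(c['extrinsics'])
    o=bot.observe(); M=np.eye(4); M[:3,:3]=o['ee_rot']; M[:3,3]=o['tool_pos']
    return M@np.array(c['T_tool_cam'])
def foc(c): return 200/np.tan(np.radians(c['vertical_fov']/2))
def ray(c,u,v):
    M=T(c); d=M[:3,:3]@np.array([(u-c['cx'])/foc(c),(v-c['cy'])/foc(c),1]); return M[:3,3],d
def onz(c,u,v,z):
    o,d=ray(c,u,v); return o+d*(z-o[2])/d[2]
def proj(c,p):
    M=np.linalg.inv(T(c)); q=M[:3,:3]@np.array(p)+M[:3,3]; return q[0]/q[2]*foc(c)+c['cx'],q[1]/q[2]*foc(c)+c['cy']
E
python3 - <<'E'
from h import *
o=bot.observe(); print(bot.grip_depth,o)
for n in('scene','side'):
    c=cap(n,n+'0.png'); print(n,c['vertical_fov'],c['cx'],c['cy'],T(c).round(3).tolist())
E
```

```text
pics
shift.py
station.py
0.0187 {'clock': 0.0, 'joint_pos': array([-7.21922540e+01,  5.01183396e+00,  1.00334172e+01,  9.50994736e+01,
       -1.54751308e-03,  9.00008931e+01]), 'qd': array([ 0.09234472,  0.11760365, -0.05442628,  0.07569203,  0.04194544,
        0.02562494]), 'effort': array([ 1.66430687e-03, -5.20389640e+01,  4.64805043e+01,  1.63925753e-02,
        9.71462782e-05,  1.76288773e-05]), 'tool_pos': array([ 0.16812427, -0.52342783,  0.23056674]), 'ee_rot': array([[ 9.52092811e-01,  3.05808901e-01, -4.41465589e-04],
       [ 3.05809218e-01, -9.52091943e-01,  1.28604977e-03],
       [-2.70303638e-05, -1.35944299e-03, -9.99999076e-01]]), 'ft_force': array([-0.35964509, -0.34371352,  0.83352751]), 'ft_torque': array([-0.0044086 , -0.0579033 , -0.01795355]), 'grip_force': 0.0, 'width': 0.9987327487387466}
scene 57.139926524913534 325.60864625556604 194.21030664097194 [[-0.723, 0.383, -0.574, 1.287], [0.69, 0.429, -0.583, 0.804], [0.023, -0.818, -0.575, 0.752], [0.0, 0.0, 0.0, 1.0]]
side 50.67420109281846 320.76948784414293 197.98584299315775 [[-0.952, -0.186, 0.241, 0.245], [-0.304, 0.521, -0.797, 1.259], [0.023, -0.833, -0.553, 0.862], [0.0, 0.0, 0.0, 1.0]]
```

View pics/scene0.png

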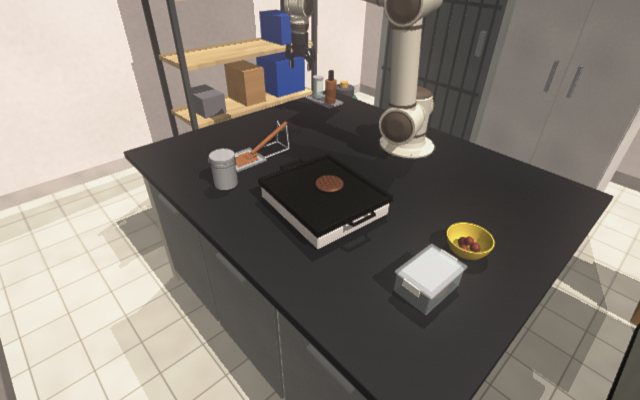

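View pics/side0.png

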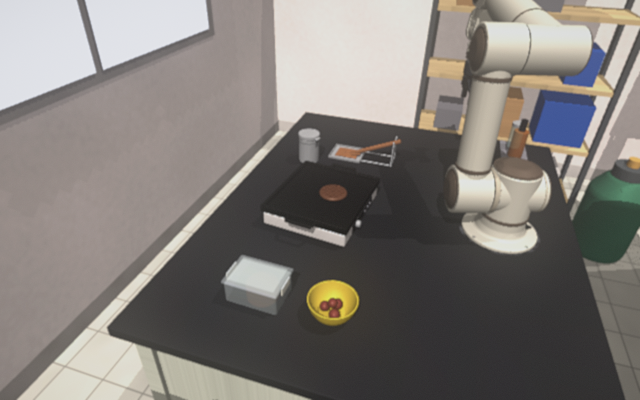

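Run:
```python
from h import *
sc=cap('scene');sd=cap('side');w=cap('wrist')
print(w['vertical_fov'],np.array(w['T_tool_cam']).round(3).tolist())
for n,c in(('sc',sc),('sd',sd)):
    h=cv2.cvtColor(c['image'],cv2.COLOR_RGB2HSV)
    m=cv2.inRange(h,(0,70,40),(18,255,220))
    k,l,s,ce=cv2.connectedComponentsWithStats(m)
    for i in range(1,k):
        x,y,ww,hh,a=s[i]
        if a>60 and 120<y<215: print(n,s[i],ce[i].round(1),onz(c,*ce[i],.08).round(3))
for n,c,P in(('sc',sc,[(261,190),(321,157),(389,205),(321,240)]),('sd',sd,[(264,205),(302,166),(379,180),(347,235)])):
    for p in P: print(n,p,onz(c,*p,.082).round(3))
a=sc['image'][100:270,200:420]; b=sd['image'][110:260,240:430]
cv2.imwrite('pics/z.png',np.vstack([cv2.resize(a,(776,300),interpolation=2),cv2.resize(b,(776,300))])[:,:,::-1]) if 0 else None
cv2.imwrite('pics/w0.png',w['image'][:,:,::-1])
```

```text
61.57621772638214 [[-0.001, -0.953, -0.303, 0.077], [1.0, -0.001, 0.001, -0.001], [-0.001, -0.303, 0.953, -0.142], [0.0, 0.0, 0.0, 1.0]]
sc [235 121  53  46 475] [257.7 147.3] [ 0.595 -0.279  0.08 ]
sc [315 174  29  19 421] [329.  183.2] [0.564 0.084 0.08 ]
sd [508 124  81  35 693] [532.4 144.5] [-0.136 -0.561  0.08 ]
sd [336 139  65  20 376] [364.4 148.9] [ 0.528 -0.272  0.08 ]
sd [627 158  13  11 104] [633.1 163.8] [-0.502 -0.516  0.08 ]
sd [319 184  29  18 392] [332.7 192.3] [0.558 0.084 0.08 ]
sc (261, 190) [ 0.756 -0.03   0.082]
sc (321, 157) [ 0.465 -0.06   0.082]
sc (389, 205) [0.512 0.296 0.082]
sc (321, 240) [0.775 0.272 0.082]
sd (264, 205) [0.746 0.236 0.082]
sd (302, 166) [ 0.718 -0.049  0.082]
sd (379, 180) [ 0.423 -0.047  0.082]
sd (347, 235) [0.452 0.297 0.082]
```

View pics/w0.png

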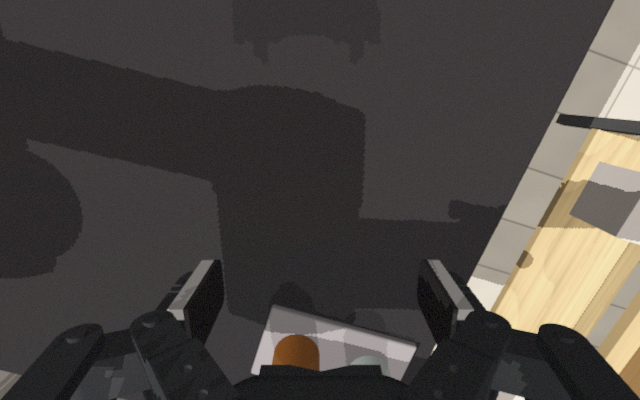

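```bash
python3 shift.py '.048 -.0218 -.0125 0;.048 -.0218 -.0125 0;.048 -.0218 -.0125 0;.048 -.0218 -.0125 0'; python3 shift.py '.048 -.0218 -.0125 0;.048 -.0218 -.0125 0;.048 -.0218 -.0125 0;.048 -.0218 -.0125 0;0 0 0 8.9'; python3 shift.py '0 0 0 8.9;0 0 0 0'
python3 - <<'E'
from h import *
print(bot.observe()['tool_pos'])
c=cap('wrist','w1.png')
E
```

```text
clock: 0.75
tool_pos: [0.3253, -0.3807, 0.2817]
ee_rot: [[0.952, 0.305, 0.0], [0.305, -0.952, -0.0], [0.0, 0.0, -1.0]]
ft_force: [-0.5, -1.0, -0.4]
width: 0.999
grip_force: 0.0
clock: 1.38
tool_pos: [0.4828, -0.2378, 0.3314]
ee_rot: [[0.988, 0.156, 0.0], [0.156, -0.988, 0.0], [0.001, -0.0, -1.0]]
ft_force: [-0.5, -0.6, -0.4]
width: 0.997
grip_force: 0.0
clock: 1.62
tool_pos: [0.4806, -0.24, 0.3312]
ee_rot: [[1.0, 0.001, -0.0], [0.001, -1.0, 0.0], [-0.0, -0.0, -1.0]]
ft_force: [0.6, -0.9, 0.1]
width: 1.0
grip_force: 0.0
[ 0.480581   -0.24004147  0.33115577]
```

View pics/w1.png

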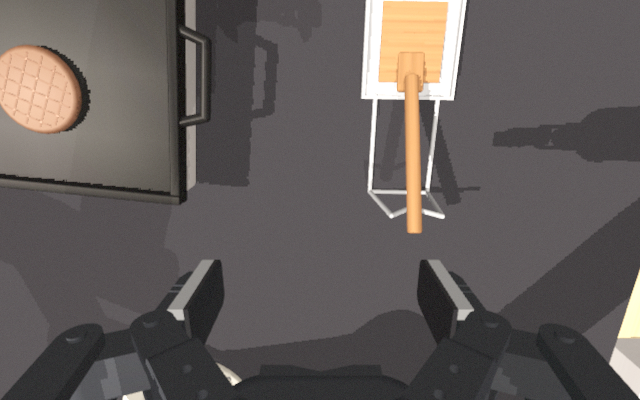

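Run:
```python
from h import *
c=cap('wrist')
for p,z,n in[((362,99),.009,'tray rear L outer'),((454,101),.009,'tray rear R'),((369,0),.009,'Ledge'),((467,0),.009,'Redge'),((382,82),.006,'blade rear L'),((441,83),.006,'blade rear R'),((382,2),.007,'bl L'),((446,2),.007,'bl R'),((414,229),.101,'handle end'),((411,110),.045,'handle mid'),((370,192),.0,'legL'),((429,192),.0,'legR'),
 ((391,216),.103,'V L?'),((443,216),.103,'V R?'),((38,89),.082,'patty'),((185,199),.082,'rim corner out'),((170,190),.082,'rim in'),((186,0),.082,'rim right'),((0,180),.082,'rim near')]:
    print(n,onz(c,*p,z).round(4))
h=cv2.cvtColor(c['image'],cv2.COLOR_RGB2HSV)
m=cv2.inRange(h,(0,60,90),(25,255,255)); m[:,250:]=0
cs=max(cv2.findContours(m,0,1)[0],key=cv2.contourArea); print(cv2.fitEllipse(cs),cs[:,0].min(0),cs[:,0].max(0))
```

```text
tray rear L outer [ 0.548  -0.2949  0.009 ]
tray rear R [ 0.5458 -0.4174  0.009 ]
Ledge [ 0.6641 -0.2987  0.009 ]
Redge [ 0.6645 -0.4187  0.009 ]
blade rear L [ 0.5695 -0.3207  0.006 ]
blade rear R [ 0.5684 -0.3986  0.006 ]
bl L [ 0.6625 -0.3151  0.007 ]
bl R [ 0.6627 -0.3939  0.007 ]
handle end [ 0.4004 -0.3523  0.101 ]
handle mid [ 0.5358 -0.3517  0.045 ]
legL [ 0.4165 -0.3131  0.    ]
legR [ 0.4167 -0.4     0.    ]
V L? [ 0.4177 -0.3231  0.103 ]
V R? [ 0.4179 -0.3845  0.103 ]
patty [0.5591 0.0736 0.082 ]
rim corner out [ 0.4314 -0.0741  0.082 ]
rim in [ 0.4428 -0.0572  0.082 ]
rim right [ 0.6468 -0.1008  0.082 ]
rim near [0.4548 0.1454 0.082 ]
((38.08900451660156, 88.55171966552734), (75.7842788696289, 95.9797134399414), 144.01116943359375) [ 0 44] [ 80 132]
```

```bash
python3 shift.py '-.0038 .0565 0 1.3;-.0038 .0565 0 0;0 0 .06 0;0 0 .06 0;0 0 .06 0' 1.0; python3 shift.py '0 0 .05 0;0 0 .035 0;0 0 .02 0;0 0 0 0'
python3 - <<'E'
from h import *
o=bot.observe();print(o['tool_pos'],o['joint_pos'].round(1))
c=cap('wrist','w2.png');s=cap('scene')
print(onz(s,225,186,0))
E
```

```text
clock: 2.35
tool_pos: [0.4711, -0.3534, 0.1494]
ee_rot: [[1.0, -0.02, 0.0], [-0.02, -1.0, -0.0], [0.0, 0.0, -1.0]]
ft_force: [0.5, -0.8, 0.1]
width: 0.997
grip_force: 0.0
clock: 2.85
tool_pos: [0.4705, -0.3526, 0.0447]
ee_rot: [[1.0, -0.021, -0.003], [-0.021, -1.0, 0.002], [-0.003, -0.002, -1.0]]
ft_force: [0.5, 1.1, 0.3]
width: 1.004
grip_force: 0.0
[ 0.47048065 -0.35256347  0.04466425] [-36.8  10.8  -4.1  75.3   0.  144.3]
[ 0.77323541 -0.23995852  0.        ]
```

View pics/w2.png

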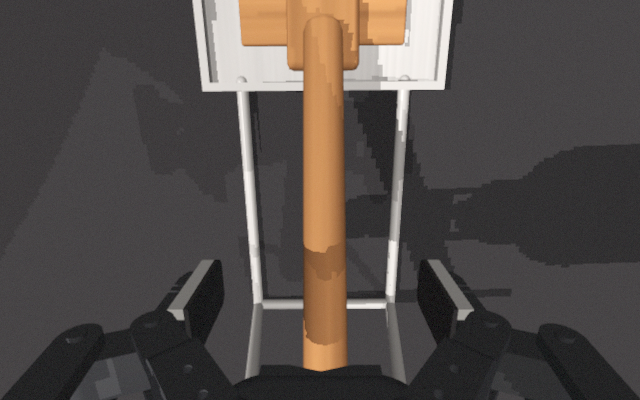

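```bash
python3 shift.py '0 0 0 0;0 0 0 0;0 0 0 0;0 0 0 0;0 0 0 0' 0 120; python3 shift.py '0 0 -.02 0;0 0 -.05 0;0 0 -.05 0;0 0 -.03 0;0 0 0 0'
```

```text
clock: 3.58
tool_pos: [0.472, -0.3534, 0.0469]
ee_rot: [[1.0, -0.022, 0.001], [-0.022, -1.0, -0.001], [0.001, 0.001, -1.0]]
ft_force: [0.6, -1.6, 4.3]
width: 0.173
grip_force: 117.0
clock: 4.2
tool_pos: [0.4723, -0.3535, 0.1986]
ee_rot: [[1.0, -0.023, 0.003], [-0.023, -1.0, -0.002], [0.003, 0.002, -1.0]]
ft_force: [-0.7, -0.5, -2.0]
width: 0.172
grip_force: 117.2
```

```bash
python3 shift.py '-.0127 -.0575 0 0;-.0127 -.0575 0 0;-.0127 -.0575 0 0;-.0127 -.0575 0 0;-.0127 -.0575 0 0'; python3 shift.py '-.0127 -.0565 0 0;0 0 0 5.2;0 0 .02 0;0 0 0 0'
python3 - <<'E'
from h import *
o=bot.observe();print(o['tool_pos'],o['joint_pos'].round(1))
a=cap('wrist');s=cap('scene')
h=cv2.cvtColor(a['image'],cv2.COLOR_RGB2HSV)
im=np.zeros((560,640,3),np.uint8); im[:400]=a['image']; im=np.vstack([a['image'][:300],cv2.resize(s['image'][130:250,220:420],(640,384))[:290]])
cv2.imwrite('pics/v3.png',im[:,:,::-1])
E
```

```text
clock: 4.82
tool_pos: [0.4133, -0.0625, 0.1946]
ee_rot: [[1.0, -0.023, -0.002], [-0.023, -1.0, 0.0], [-0.002, -0.0, -1.0]]
ft_force: [0.7, -0.2, -0.2]
width: 0.172
grip_force: 117.3
clock: 5.32
tool_pos: [0.4, -0.0298, 0.1739]
ee_rot: [[0.996, -0.087, -0.003], [-0.087, -0.996, 0.018], [-0.004, -0.017, -1.0]]
ft_force: [0.6, -0.1, -0.0]
width: 0.179
grip_force: 117.5
[ 0.40004174 -0.02983967  0.17394595] [ -5.  -16.  -15.6  90.6   1.  180. ]
```

View pics/v3.png

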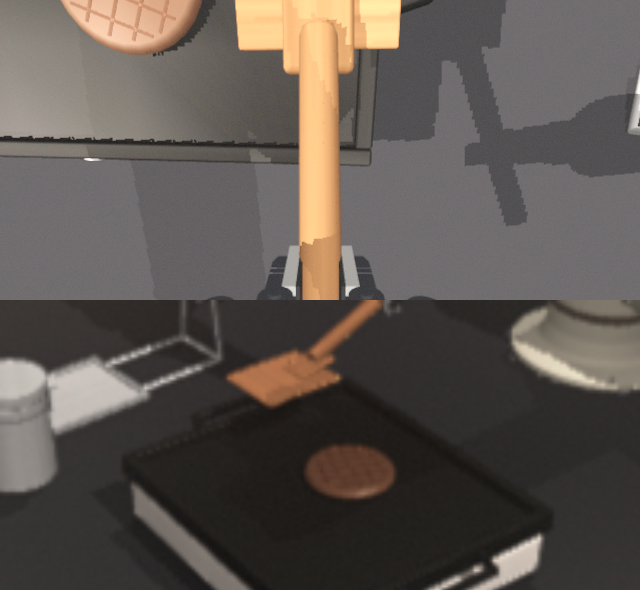

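```bash
python3 shift.py '0 0 0 -5.5;0 0 0 -5.5;.02 0 0 0;0 0 0 0'
```

```text
clock: 5.92
tool_pos: [0.4217, -0.0282, 0.1764]
ee_rot: [[0.995, 0.104, 0.001], [0.104, -0.994, 0.017], [0.003, -0.017, -1.0]]
ft_force: [-0.1, -0.4, -1.6]
width: 0.17
grip_force: 117.5
```

```bash
python3 shift.py '.001 .009 0 0;0 0 .03 0;0 0 .02 0;0 0 .009 0;0 0 0 0'
python3 - <<'E'
from h import *
o=bot.observe();print(o['tool_pos'],o['ft_force'].round(1))
s=cap('scene');d=cap('side')
im=np.vstack([cv2.resize(d['image'][140:250,240:420],(640,391))[:290],cv2.resize(s['image'][130:250,220:420],(640,384))[:300]])
cv2.imwrite('pics/v4.png',im[:,:,::-1])
E
```

```text
clock: 6.55
tool_pos: [0.4228, -0.0361, 0.1172]
ee_rot: [[0.995, 0.104, 0.001], [0.104, -0.994, 0.017], [0.003, -0.017, -1.0]]
ft_force: [1.0, 0.6, 0.6]
width: 0.173
grip_force: 117.5
[ 0.42281166 -0.03611871  0.11721868] [1.  0.6 0.6]
```

View pics/v4.png

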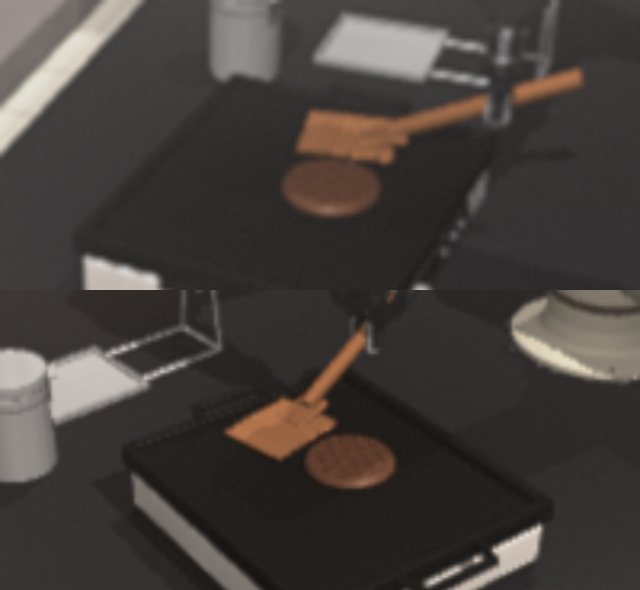

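```bash
python3 shift.py '.0038 -.0171 .0003 0;.0038 -.0171 .0003 0;.0038 -.0171 .0003 0;.0038 -.0171 .0003 0;0 0 0 0'
cat >> h.py <<'E'
def patty(c,box=None):
    h=cv2.cvtColor(c['image'],cv2.COLOR_RGB2HSV)
    m=cv2.inRange(h,(0,60,40),(9,190,200))
    if box: k=np.zeros_like(m); k[box[1]:box[3],box[0]:box[2]]=1; m*=k
    cs=max(cv2.findContours(m,0,1)[0],key=cv2.contourArea)
    return cs[:,0],cv2.fitEllipse(cs)
E
python3 - <<'E'
from h import *
for n,b in(('scene',(250,150,400,245)),('side',(265,165,400,240))):
    c=cap(n,n+'5.png')
    h=cv2.cvtColor(c['image'],cv2.COLOR_RGB2HSV)
    print(n,[h[v,u].tolist() for u,v in ([(340,200),(335,195),(300,160)] if n=='scene' else [(325,205),(330,200),(345,175)])])
    for hh in(9,12):
        m=cv2.inRange(h,(0,40,30),(hh,255,220)); k=np.zeros_like(m);k[b[1]:b[3],b[0]:b[2]]=255; m&=k
        for q in cv2.findContours(m,0,1)[0]:
            if cv2.contourArea(q)>60: e=cv2.fitEllipse(q); print(hh,cv2.contourArea(q),np.round(e[0],1),np.round(e[1],1),cv2.boundingRect(q),onz(c,*e[0],.078).round(3))
E
```

```text
clock: 7.28
tool_pos: [0.4315, 0.0344, 0.118]
ee_rot: [[0.994, 0.106, 0.002], [0.106, -0.994, 0.017], [0.004, -0.017, -1.0]]
ft_force: [-0.7, -0.1, -0.4]
width: 0.172
grip_force: 117.4
scene [[10, 115, 71], [10, 130, 94], [15, 40, 38]]
9 69.0 [338.7 190.8] [14.  21.6] (327, 183, 25, 18) [0.569 0.135 0.078]
12 1093.0 [332.7 179.4] [45.7 50.9] (301, 150, 58, 53) [0.536 0.074 0.078]
side [[10, 112, 100], [10, 107, 93], [6, 25, 51]]
9 292.5 [328.4 201.7] [16.1 30. ] (312, 194, 32, 18) [0.556 0.141 0.078]
12 1019.0 [336.3 191.5] [31.4 59. ] (312, 175, 59, 37) [0.548 0.073 0.078]
12 135.0 [387.3 173.1] [ 7.3 25.7] (377, 168, 22, 12) [ 0.405 -0.113  0.078]
```

```bash
python3 shift.py '0 .015 0 0;0 0 -.042 0;0 0 -.042 0;.0278 .051 0 0;.0278 .051 0 0'; python3 shift.py '.0278 .051 0 0;0 0 0 -9.7;0 0 0 -9.7;0 0 0 -9.7;0 0 0 -9.7';python3 shift.py '0 0 0 -9.7;0 0 0 -9.7;0 0 0 -9.7;0 0 0 -9.6;0 0 0 0'
python3 - <<'E'
from h import *
o=bot.observe();print(o['tool_pos'],o['joint_pos'].round(1))
for n,b in(('scene',(250,150,400,245)),('side',(265,165,400,240))):
    c=cap(n)
    h=cv2.cvtColor(c['image'],cv2.COLOR_RGB2HSV)
    m=cv2.inRange(h,(0,40,30),(12,255,220)); k=np.zeros_like(m);k[b[1]:b[3],b[0]:b[2]]=255; m&=k
    for q in cv2.findContours(m,0,1)[0]:
        if cv2.contourArea(q)>60: e=cv2.fitEllipse(q); print(n,cv2.contourArea(q),np.round(e[0],1),np.round(e[1],1),cv2.boundingRect(q),onz(c,*e[0],.078).round(3))
c=cap('wrist','w6.png')
h=cv2.cvtColor(c['image'],cv2.COLOR_RGB2HSV)
m=cv2.inRange(h,(0,60,60),(25,255,255))
for q in cv2.findContours(m,0,1)[0]:
    if cv2.contourArea(q)>300: print(cv2.contourArea(q),cv2.boundingRect(q),cv2.approxPolyDP(q,5,True)[:,0].tolist())
E
```

```text
clock: 8.0
tool_pos: [0.4995, -0.0807, 0.2005]
ee_rot: [[0.994, 0.105, 0.004], [0.105, -0.994, 0.017], [0.005, -0.016, -1.0]]
ft_force: [1.1, 0.7, -0.2]
width: 0.174
grip_force: 117.6
clock: 8.62
tool_pos: [0.5312, -0.1277, 0.1985]
ee_rot: [[0.706, 0.708, 0.001], [0.708, -0.706, 0.017], [0.013, -0.011, -1.0]]
ft_force: [-0.1, -0.9, -1.5]
width: 0.174
grip_force: 117.5
clock: 9.25
tool_pos: [0.5312, -0.1274, 0.1986]
ee_rot: [[0.115, 0.993, 0.001], [0.993, -0.115, 0.017], [0.017, -0.001, -1.0]]
ft_force: [0.4, -0.2, -0.4]
width: 0.174
grip_force: 117.7
[ 0.5312254  -0.12738923  0.1986103 ] [-14.    4.1   5.5  91.6   1.   82.6]
scene 464.0 [341.2 190.9] [22.1 32.4] (322, 176, 38, 28) [0.563 0.141 0.078]
scene 310.0 [320.1 155.5] [13.1 34.7] (302, 150, 37, 15) [ 0.455 -0.076  0.078]
side 445.0 [327.1 201.7] [18.9 30.2] (312, 192, 31, 20) [0.56  0.143 0.078]
side 160.0 [343.2 168.3] [ 7.8 33.4] (325, 165, 30, 9) [ 0.569 -0.091  0.078]
21583.0 (234, 0, 167, 372) [[234, 0], [238, 49], [281, 50], [285, 73], [298, 75], [299, 364], [343, 366], [337, 76], [351, 72], [354, 49], [397, 47], [400, 0]]
```

```bash
python3 shift.py '0 0 .04 0;0 0 .03 0;0 0 .011 0;0 0 0 0'|grep -E 'pos|force'; for i in 1; do python3 shift.py '0 0 .002 0;0 0 0 0'|grep -E 'pos|ft'; python3 shift.py '0 0 .002 0;0 0 0 0'|grep -E 'pos|ft';python3 shift.py '0 0 .002 0;0 0 0 0'|grep -E 'pos|ft';python3 shift.py '0 0 .002 0;0 0 0 0'|grep -E 'pos|ft'; done
```

```text
tool_pos: [0.5314, -0.1247, 0.1176]
ft_force: [-0.5, -0.4, -0.3]
grip_force: 117.7
tool_pos: [0.5321, -0.1247, 0.1166]
ft_force: [-1.0, 0.4, -0.1]
tool_pos: [0.5317, -0.1245, 0.1137]
ft_force: [-0.3, -0.6, -0.2]
tool_pos: [0.5316, -0.1245, 0.1114]
ft_force: [-0.0, 0.1, -0.7]
tool_pos: [0.5318, -0.1245, 0.1098]
ft_force: [-0.8, 0.3, 1.7]
```

```bash
for i in 1; do python3 shift.py '0 0 .001 0;0 0 0 0'|grep -E 'pos|ft'; python3 shift.py '0 0 .002 0;0 0 0 0'|grep -E 'pos|ft';python3 shift.py '0 0 .002 0;0 0 0 0'|grep -E 'pos|ft'; done
python3 -c "
from h import *
print(bot.observe()['ft_torque'].round(2))"
```

```text
tool_pos: [0.5318, -0.1246, 0.109]
ft_force: [0.5, -1.8, 4.3]
tool_pos: [0.5319, -0.1246, 0.1072]
ft_force: [-1.0, -2.4, 7.5]
tool_pos: [0.5321, -0.1247, 0.1056]
ft_force: [-1.9, -3.5, 9.9]
[0.22 0.36 0.06]
```

```bash
python3 shift.py '0 0 -.002 0;0 0 0 0'|grep -E 'pos|ft'; python3 shift.py '0 0 -.002 0;0 0 0 0'|grep -E 'pos|ft';python3 shift.py '0 0 -.001 0;0 0 0 0'|grep -E 'pos|ft'
python3 - <<'E'
from h import *
for n in('wrist','side','scene'):
    c=cap(n,n+'7.png')
c=bot.capture('wrist')
h=cv2.cvtColor(c['image'],cv2.COLOR_RGB2HSV)
m=cv2.inRange(h,(0,60,60),(25,255,255))
for q in cv2.findContours(m,0,1)[0]:
    if cv2.contourArea(q)>300: print(cv2.contourArea(q),cv2.boundingRect(q),cv2.approxPolyDP(q,5,True)[:,0].tolist())
E
```

```text
tool_pos: [0.532, -0.124, 0.1072]
ft_force: [0.1, -0.8, 5.6]
tool_pos: [0.5317, -0.1243, 0.1087]
ft_force: [0.4, 0.4, 3.0]
tool_pos: [0.5315, -0.1245, 0.1094]
ft_force: [0.1, 1.7, 2.1]
21409.5 (233, 0, 169, 372) [[233, 0], [237, 45], [281, 47], [284, 69], [298, 73], [299, 365], [337, 368], [343, 365], [338, 72], [352, 69], [355, 46], [399, 43], [401, 0]]
```

```bash
python3 shift.py '0 0 -.001 0;.02 0 .0003 0;.02 0 .0003 0;.015 0 .0003 0'|grep -E 'pos|ft'; python3 shift.py '.01 0 .0002 0;.01 0 .0002 0;0 0 0 0'|grep -E 'pos|ft'
cat >> h.py <<'E'
def look(n,b):
    c=cap(n)
    h=cv2.cvtColor(c['image'],cv2.COLOR_RGB2HSV)
    m=cv2.inRange(h,(0,40,30),(12,255,220)); k=np.zeros_like(m);k[b[1]:b[3],b[0]:b[2]]=255; m&=k
    for q in cv2.findContours(m,0,1)[0]:
        if cv2.contourArea(q)>60: e=cv2.fitEllipse(q); print(n,cv2.contourArea(q),np.round(e[0],1),np.round(e[1],1),cv2.boundingRect(q),onz(c,*e[0],.078).round(3))
E
python3 - <<'E'
from h import *
look('scene',(250,150,400,245));look('side',(265,165,400,245))
E
```

```text
tool_pos: [0.538, -0.0682, 0.1107]
ft_force: [0.6, -1.9, 1.3]
tool_pos: [0.5401, -0.0491, 0.1105]
ft_force: [0.3, 0.0, 1.1]
scene 1312.0 [334.  186.4] [35.7 75.6] (298, 150, 72, 67) [0.562 0.106 0.078]
side 1057.5 [329.6 198.3] [26.1 64.3] (306, 165, 44, 56) [0.558 0.121 0.078]
```

```bash
for i in 1; do python3 shift.py '.004 0 .0001 0;0 0 0 0'|grep -E 'pos|ft'; python3 shift.py '.004 0 .0001 0;0 0 0 0'|grep -E 'pos|ft';python3 shift.py '.004 0 .0001 0;0 0 0 0'|grep -E 'pos|ft';python3 shift.py '.004 0 .0001 0;0 0 0 0'|grep -E 'pos|ft'; done
```

```text
tool_pos: [0.5406, -0.046, 0.1106]
ft_force: [-0.1, -0.4, 0.7]
tool_pos: [0.5411, -0.0418, 0.1106]
ft_force: [1.4, -0.2, 0.7]
tool_pos: [0.5415, -0.0381, 0.1107]
ft_force: [-0.5, -3.5, 3.1]
tool_pos: [0.5422, -0.0365, 0.1118]
ft_force: [-2.5, -16.5, 9.9]
```

Run:
```python
from h import *
d=cap('side');s=cap('scene')
im=np.vstack([cv2.resize(d['image'][160:240,260:420],(600,300),interpolation=2),cv2.resize(s['image'][150:245,260:420],(600,356))[50:350]])
cv2.imwrite('pics/v8.png',im[:,:,::-1])
```

```text
(no output)
```

View pics/v8.png

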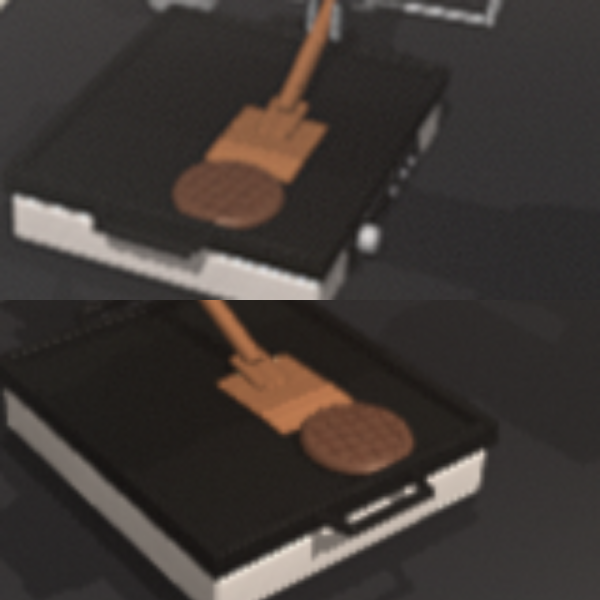

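Run:
```python
from h import *
d=bot.capture('side');s=bot.capture('scene');o=bot.observe()
f=o['ee_rot'][:,0];l=o['ee_rot'][:,1]
for c,p in((d,(320.8,211.5)),(s,(355.2,200.1))):
    q=onz(c,*p,.082); r=q-o['tool_pos']; print(q.round(4),(r@f).round(4),(r@l).round(4))
t=o['tool_pos']
# rim corners (outer top): side view pixels and scene
for c,P in((d,[(263,212),(347,232)]),(s,[(258+2,171),(393,186),(317,226)])):
    for p in P: print(p,onz(c,*p,.082).round(3))
```

```text
[0.5612 0.2088 0.082 ] 0.2455 -0.0093
[0.5711 0.2091 0.082 ] 0.2469 0.0004
(263, 212) [0.733 0.272 0.082]
(347, 232) [0.455 0.283 0.082]
(260, 171) [ 0.691 -0.128  0.082]
(393, 186) [0.419 0.239 0.082]
(317, 226) [0.744 0.221 0.082]
```

```bash
for i in 1; do python3 shift.py '.003 0 .0001 0;0 0 0 0'|grep -E 'pos|ft'; python3 shift.py '.003 0 .0001 0;0 0 0 0'|grep -E 'pos|ft'; done
python3 - <<'E'
from h import *
look('scene',(250,150,400,245));look('side',(265,165,400,245))
E
```

```text
tool_pos: [0.5424, -0.0312, 0.1107]
ft_force: [-0.2, -2.3, 2.4]
tool_pos: [0.5426, -0.0276, 0.1103]
ft_force: [-0.7, -0.9, 1.7]
scene 1153.5 [337.8 190.1] [32.3 76.2] (311, 151, 61, 69) [0.568 0.13  0.078]
side 1026.5 [328.1 199.6] [26.5 65. ] (305, 165, 43, 57) [0.561 0.13  0.078]
```

```bash
python3 shift.py '.008 0 .0001 0;.008 0 .0001 0;.008 0 .0001 0;0 0 0 0'|grep -E 'pos|ft'; python3 shift.py '0 0 -.004 0;0 0 -.004 0;0 0 -.003 0;0 0 0 0'|grep -E 'pos|ft'
python3 - <<'E'
from h import *
for n in('scene','side'):
    c=cap(n,n+'9.png')
look('scene',(250,150,400,245));look('side',(265,165,400,245))
E
```

```text
tool_pos: [0.5454, -0.0031, 0.1104]
ft_force: [-0.2, 2.0, 1.2]
tool_pos: [0.5454, -0.0046, 0.1218]
ft_force: [0.1, -0.5, -1.8]
scene 1041.0 [335.3 184.9] [32.6 80. ] (306, 151, 65, 63) [0.553 0.103 0.078]
side 987.0 [327.1 198.9] [26.6 62.1] (305, 165, 41, 57) [0.565 0.127 0.078]
```

```bash
python3 shift.py '-.005 0 -.0001 0;-.012 0 -.0002 0;-.015 0 -.0002 0;-.015 0 -.0003 0;-.015 0 -.0003 0'|grep -E 'pos|ft'; python3 shift.py '-.015 0 -.0003 0;-.015 0 -.0003 0;-.012 0 -.0002 0;-.006 0 0 0;0 0 0 0'|grep -E 'pos|ft'
python3 - <<'E'
from h import *
d=cap('side');s=cap('scene')
im=np.vstack([cv2.resize(d['image'][160:240,260:420],(600,300),interpolation=2),cv2.resize(s['image'][150:245,260:420],(600,356))[0:300]])
cv2.imwrite('pics/v9.png',im[:,:,::-1])
E
```

```text
tool_pos: [0.5381, -0.0674, 0.1216]
ft_force: [-0.2, -0.1, -0.5]
tool_pos: [0.5328, -0.1141, 0.1215]
ft_force: [0.8, 0.8, -1.3]
```

View pics/v9.png

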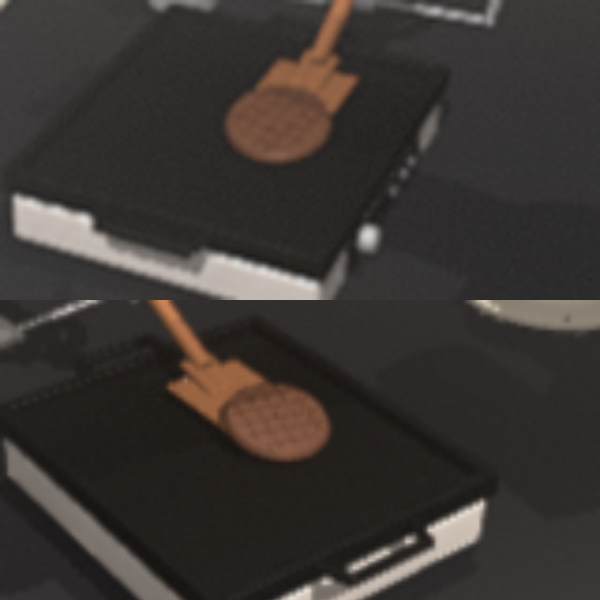

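```bash
cat > snap.py <<'E'
import sys; from h import *
cap('side','f_side_%s.png'%sys.argv[1]);cap('scene','f_scene_%s.png'%sys.argv[1])
for n in('side','scene'):
    h=cv2.cvtColor(cv2.imread('pics/f_%s_%s.png'%(n,sys.argv[1])),cv2.COLOR_BGR2HSV)
    m=cv2.inRange(h,(0,60,40),(12,160,125)); m[:160]=0;m[:,:270]=0;m[235:]=0;m[:,380:]=0
    m=cv2.morphologyEx(m,2,np.ones((3,3),np.uint8))
    q=max(cv2.findContours(m,0,1)[0],key=cv2.contourArea); print(n,cv2.contourArea(q),cv2.boundingRect(q),np.round(cv2.fitEllipse(q)[0],1),np.round(cv2.fitEllipse(q)[1],1))
E
python3 snap.py 0
python3 shift.py '-.008 0 -.0001 0;-.01 0 -.0002 0;-.007 0 -.0001 0;0 0 -.008 0;0 0 -.009 0'|grep -E 'pos|ft'; python3 snap.py 1; python3 shift.py '0 0 -.009 0;0 0 -.008 0;.0 0 0 0'|grep -E 'pos|ft'; python3 snap.py 2; python3 shift.py '.005 0 -.004 0;.008 0 -.005 0;.007 0 -.005 0;0 0 0 0'|grep -E 'pos|ft'; python3 snap.py 3
```

```text
side 461.0 (319, 183, 30, 21) [333.6 192.7] [20.3 29.2]
scene 122.5 (318, 172, 28, 14) [331.  179.3] [14.3 24.6]
tool_pos: [0.53, -0.139, 0.1392]
ft_force: [0.5, -0.6, -1.3]
side 377.0 (322, 176, 29, 25) [336.6 188.8] [22.6 27.3]
scene 236.0 (319, 164, 26, 26) [330.2 177.1] [21.2 25.7]
tool_pos: [0.5304, -0.1392, 0.1564]
ft_force: [-0.5, -0.1, -1.2]
side 425.5 (321, 175, 29, 26) [333.4 186.9] [23.1 27.5]
scene 169.0 (328, 164, 18, 24) [337.  174.3] [10.5 26.8]
tool_pos: [0.5326, -0.1189, 0.1705]
ft_force: [0.1, -0.0, -0.7]
side 463.0 (320, 174, 29, 28) [332.5 188. ] [25.3 27.3]
scene 514.0 (322, 161, 26, 30) [335.2 176.6] [23.3 28.9]
```

```bash
python3 shift.py '.01 0 -.005 0;.01 0 -.003 0;0 0 0 0'|grep -E 'pos|ft'; python3 snap.py 4; python3 shift.py '.01 0 -.003 0;.01 0 -.001 0;0 0 0 0'|grep -E 'pos|ft'; python3 snap.py 5
python3 - <<'E'
from h import *
r=[]
for n,(x,y) in(('side',(285,155)),('scene',(290,145))):
    r.append(np.hstack([cv2.resize(cv2.imread('pics/f_%s_%d.png'%(n,i))[y:y+75,x:x+65],(195,225),interpolation=2) for i in(1,3,4,5)]))
cv2.imwrite('pics/mont.png',np.vstack(r))
E
```

```text
tool_pos: [0.5348, -0.099, 0.1786]
ft_force: [0.8, -0.1, -0.3]
side 578.0 (319, 174, 28, 28) [332.3 187.7] [26.  28.5]
scene 518.5 (325, 162, 24, 29) [336.7 176.4] [23.4 28.4]
tool_pos: [0.5369, -0.0792, 0.1826]
ft_force: [-0.7, 0.4, -0.8]
side 473.5 (317, 178, 28, 24) [330.5 189.7] [21.2 29.1]
scene 390.5 (329, 166, 25, 26) [341.  178.9] [17.4 29.2]
```

View pics/mont.png

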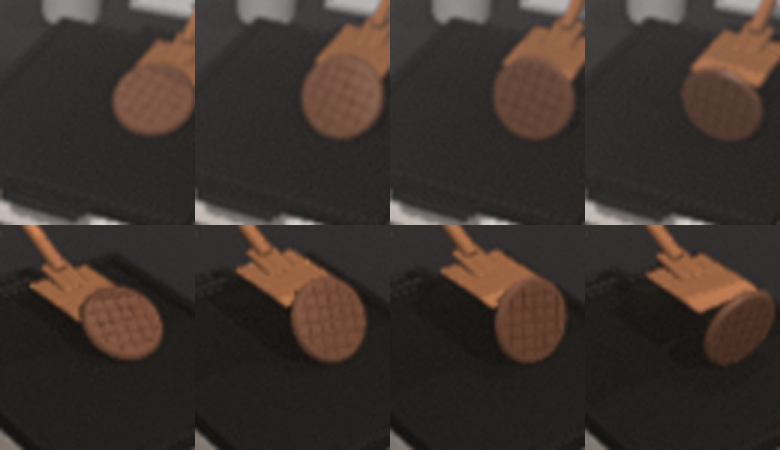

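```bash
python3 shift.py '.01 0 0 0;.01 0 0 0;0 0 0 0'|grep -E 'pos|ft'; python3 snap.py 6; python3 shift.py '.01 0 0 0;.01 0 -.002 0;0 0 0 0;0 0 0 0'|grep -E 'pos|ft'; python3 snap.py 7
```

```text
tool_pos: [0.5391, -0.0593, 0.1829]
ft_force: [0.5, 0.9, -0.7]
side 402.5 (309, 198, 30, 20) [323.8 207.4] [17.8 30.3]
scene 407.5 (336, 187, 30, 19) [350.1 195.7] [17.8 30.5]
tool_pos: [0.5413, -0.0402, 0.1852]
ft_force: [-0.2, 0.1, -1.1]
side 405.5 (309, 199, 31, 19) [324.  207.5] [17.6 30.9]
scene 403.0 (336, 187, 30, 19) [350.  195.6] [17.8 30.3]
```

Run:
```python
from h import *
o=bot.observe();f=o['ee_rot'][:,0];l=o['ee_rot'][:,1]
for n,p in(('side',(324,207.5)),('scene',(350,195.6))):
    c=bot.capture(n); q=onz(c,*p,.079); r=q-o['tool_pos']; print(q.round(3),(r@f).round(3),(r@l).round(3))
    x,y=int(p[0]),int(p[1])
    print('std now',c['image'][y-4:y+4,x-8:x+8].std((0,1)).round(1))
s=cv2.imread('pics/scene0.png');print('std before',s[179:187,321:337].std((0,1)).round(1)); s=cv2.imread('pics/side0.png');print(s[188:196,325:341].std((0,1)).round(1))
print(o['ee_rot'].round(3))
```

```text
[0.559 0.18  0.079] 0.219 -0.007
std now [4.4 2.9 2.1]
[0.562 0.179 0.079] 0.218 -0.004
std now [7.3 4.8 3.8]
std before [2.7 3.2 3.7]
[1.4 1.6 2.1]
[[ 0.113  0.994  0.001]
 [ 0.993 -0.113  0.017]
 [ 0.017 -0.001 -1.   ]]
```

```bash
python3 shift.py '.03 -.003 0 0;.03 -.002 0 0;.025 0 0 0;0 0 .03 0;0 0 .02 0'|grep -E 'pos|ft'; python3 shift.py '0 0 .01 0;0 0 0 0'|grep -E 'pos|ft'; python3 shift.py '0 0 .003 0;0 0 0 0'|grep -E 'pos|ft'; python3 shift.py '0 0 .002 0;0 0 0 0'|grep -E 'pos|ft'
```

```text
tool_pos: [0.5458, 0.0458, 0.1355]
ft_force: [0.6, -0.0, -0.5]
tool_pos: [0.5457, 0.0455, 0.1263]
ft_force: [0.0, -0.7, -0.4]
tool_pos: [0.5463, 0.0457, 0.1242]
ft_force: [0.5, -1.2, -1.4]
tool_pos: [0.5463, 0.0458, 0.1221]
ft_force: [0.0, -1.8, 2.4]
```

Contact at the patty's top height; press further.

```bash
python3 shift.py '0 0 .002 0;0 0 .002 0;0 0 0 0'|grep -E 'pos|ft'; python3 shift.py '0 0 .001 0;0 0 0 0;0 0 0 0;0 0 0 0;0 0 0 0'|grep -E 'pos|ft';python3 shift.py '0 0 0 0;0 0 0 0;0 0 0 0'|grep -E 'pos|ft'
```

```text
tool_pos: [0.5464, 0.0458, 0.1186]
ft_force: [-0.6, -2.7, 8.4]
tool_pos: [0.5466, 0.0457, 0.118]
ft_force: [-0.8, -3.7, 9.0]
tool_pos: [0.5465, 0.0457, 0.118]
ft_force: [-0.3, -4.1, 9.3]
```

```bash
python3 shift.py '0 0 -.005 0;0 0 -.02 0;0 0 -.05 0;0 0 -.02 0;0 0 0 0'|grep -E 'clock|pos|ft'
python3 - <<'E'
from h import *
look('side',(265,165,400,245));look('scene',(250,150,400,245))
E
```

```text
clock: 25.32
tool_pos: [0.5464, 0.0443, 0.2127]
ft_force: [-0.2, 0.7, -1.1]
side 465.0 [324.1 207.8] [19.8 30.9] (309, 198, 31, 21) [0.559 0.18  0.078]
side 626.5 [324.2 182. ] [24.8 37.6] (304, 165, 38, 32) [0.606 0.027 0.078]
scene 1140.0 [351.6 180.4] [38.4 61.7] (332, 150, 45, 65) [0.492 0.12  0.078]
```

```bash
python3 shift.py '-.0577 -.0042 0 0;-.0577 -.0042 0 0;-.0577 -.0042 0 0;-.0577 -.0042 0 0;-.0577 -.0042 0 0'|grep -E 'pos'; python3 shift.py '-.0577 -.0042 0 0;-.0577 -.0042 0 0;0 0 0 10.5;0 0 0 10.5;0 0 0 10.5'|grep -E 'pos';python3 shift.py '0 0 0 10.5;0 0 0 10.5;0 0 0 10.5;0 0 0 10.5;0 0 0 10.5'|grep -E 'pos'; python3 shift.py '0 0 0 .5;0 0 0 0'
python3 - <<'E'
from h import *
o=bot.observe();f=o['ee_rot'][:,0];l=o['ee_rot'][:,1];r=np.array([.472,-.3534,.0469])-o['tool_pos'];print(o['tool_pos'],r@f,r@l,r[2],np.degrees(np.arctan2(f[1],f[0])))
c=cap('wrist')
h=cv2.cvtColor(c['image'],cv2.COLOR_RGB2HSV)
m=cv2.inRange(h,(0,60,60),(25,255,255))
for q in cv2.findContours(m,0,1)[0]:
    if cv2.contourArea(q)>300: print(cv2.contourArea(q),cv2.boundingRect(q),cv2.approxPolyDP(q,5,True)[:,0].tolist())
E
```

```text
tool_pos: [0.4913, -0.2415, 0.2048]
tool_pos: [0.4704, -0.3535, 0.2025]
tool_pos: [0.4705, -0.3533, 0.2026]
clock: 27.55
tool_pos: [0.4708, -0.3535, 0.2037]
ee_rot: [[1.0, -0.013, 0.0], [-0.013, -1.0, 0.018], [-0.0, -0.018, -1.0]]
ft_force: [-0.2, 0.3, -0.7]
width: 0.176
grip_force: 118.5
[ 0.47078506 -0.3534627   0.20370469] 0.0012388757043596001 0.0027731351841380762 -0.15680469405399186 -0.770212981865348
21358.5 (235, 0, 167, 372) [[235, 0], [239, 48], [283, 49], [286, 71], [300, 74], [299, 367], [341, 367], [337, 75], [351, 71], [354, 48], [399, 46], [401, 0]]
```

```bash
python3 shift.py '.0012 .0028 .05 .5;0 0 .05 0;0 0 .035 0;0 0 .01 0;0 0 0 0'|grep -E 'pos|ft'; python3 shift.py '0 0 .006 0;0 0 0 0'|grep -E 'pos|ft'; python3 shift.py '0 0 .003 0;0 0 0 0'|grep -E 'pos|ft'
```

```text
tool_pos: [0.4724, -0.354, 0.06]
ft_force: [0.5, 0.1, -0.8]
tool_pos: [0.4727, -0.3541, 0.0544]
ft_force: [-0.6, 0.2, -0.1]
tool_pos: [0.4724, -0.3538, 0.0507]
ft_force: [0.2, -0.0, -0.9]
```

```bash
python3 shift.py '0 0 .002 0;0 0 0 0'|grep -E 'pos|ft'; python3 shift.py '0 0 .0015 0;0 0 0 0'|grep -E 'pos|ft'; python3 shift.py '0 0 .001 0;0 0 0 0'|grep -E 'pos|ft'
```

```text
tool_pos: [0.4723, -0.3537, 0.0485]
ft_force: [-0.4, -0.3, -1.0]
tool_pos: [0.4724, -0.3538, 0.0472]
ft_force: [0.1, -0.1, -1.0]
tool_pos: [0.4725, -0.3539, 0.0466]
ft_force: [-2.2, -0.5, 3.9]
```

```bash
python3 shift.py '0 0 0 0;0 0 0 0;0 0 0 0;0 0 0 0;0 0 0 0' 1.0|grep -E 'width|ft'; python3 shift.py '0 0 -.02 0;0 0 -.05 0;0 0 -.06 0;0 0 -.06 0;0 0 -.06 0'|grep -E 'clock|pos|width'; python3 shift.py '0 -.055 0 0;0 -.055 0 0;0 0 0 0'|grep -E 'clock|pos|width'
python3 - <<'E'
from h import *
c=cap('wrist','w9.png')
h=cv2.cvtColor(c['image'],cv2.COLOR_RGB2HSV)
m=cv2.inRange(h,(8,90,90),(25,255,255)); m[:,:260]=0
q=max(cv2.findContours(m,0,1)[0],key=cv2.contourArea); print(cv2.boundingRect(q)); P=cv2.approxPolyDP(q,3,True)[:,0]
for p in P: print(p,onz(c,*[float(t) for t in p],.006).round(4),onz(c,*[float(t) for t in p],.101).round(4))
w=cv2.inRange(h,(0,0,170),(180,40,255)); w[:,:300]=0;w[120:]=0
q=max(cv2.findContours(w,0,1)[0],key=cv2.contourArea)
for p in cv2.approxPolyDP(cv2.convexHull(q),4,True)[:,0]: print('tray',p,onz(c,*[float(t) for t in p],.009).round(4))
look('side',(265,165,400,245));look('scene',(250,150,400,245))
E
```

```text
ft_force: [0.2, 0.5, -0.2]
width: 0.998
clock: 30.72
tool_pos: [0.4718, -0.3579, 0.2983]
width: 0.998
clock: 31.1
tool_pos: [0.4751, -0.2455, 0.2992]
width: 0.999
(381, 0, 72, 239)
[383   0] [ 0.6506 -0.3174  0.006 ] [ 0.6291 -0.3027  0.101 ]
[381  74] [ 0.5712 -0.3176  0.006 ] [ 0.5669 -0.3028  0.101 ]
[400  73] [ 0.5717 -0.3405  0.006 ] [ 0.5674 -0.3207  0.101 ]
[401  83] [ 0.5602 -0.3422  0.006 ] [ 0.5584 -0.3221  0.101 ]
[409  84] [ 0.5588 -0.3521  0.006 ] [ 0.5573 -0.3298  0.101 ]
[414 230] [ 0.3654 -0.3697  0.006 ] [ 0.4061 -0.3435  0.101 ]
[417 238] [ 0.3532 -0.3746  0.006 ] [ 0.3965 -0.3474  0.101 ]
[428 238] [ 0.3529 -0.39    0.006 ] [ 0.3963 -0.3594  0.101 ]
[431 231] [ 0.3635 -0.3934  0.006 ] [ 0.4046 -0.3621  0.101 ]
[423  84] [ 0.5584 -0.3691  0.006 ] [ 0.557  -0.3431  0.101 ]
[427  83] [ 0.5594 -0.3739  0.006 ] [ 0.5578 -0.3468  0.101 ]
[429  73] [ 0.5709 -0.3755  0.006 ] [ 0.5667 -0.3481  0.101 ]
[445  73] [ 0.5704 -0.3947  0.006 ] [ 0.5663 -0.3631  0.101 ]
[452   0] [ 0.6485 -0.3959  0.006 ] [ 0.6274 -0.364   0.101 ]
tray [473   0] [ 0.6471 -0.4185  0.009 ]
tray [463  92] [ 0.5479 -0.4175  0.009 ]
tray [442 119] [ 0.5163 -0.3947  0.009 ]
tray [425  85] [ 0.5571 -0.3708  0.009 ]
tray [454   0] [ 0.6477 -0.3971  0.009 ]
side 463.5 [323.8 207.8] [19.5 30.4] (309, 198, 31, 21) [0.56  0.18  0.078]
scene 471.5 [350.1 195.9] [21.1 30. ] (334, 183, 32, 25) [0.562 0.179 0.078]
scene 76.5 [253.8 155.4] [ 8.8 13.5] (250, 150, 10, 13) [ 0.64  -0.239  0.078]
```

```bash
python3 -c "
from station import bot
print(bot.job_done())"
```

```text
the job is handed in; nothing more can be done
None
```

The patty is turned over and lies flat inside the rim, it was pressed at about 9 N for roughly a second, and the spatula is back in its rest within a few mm; the job was handed in at about 31 s with no verdict shown. I judged the turned side from the frames of the tip-over, because a texture check of the face was inconclusive.

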